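Draw out the blue board's tray

ROBOT

A 6-joint arm with a two-finger parallel gripper is mounted at the origin on the work surface. World frame = base frame: x ahead of the robot, y to its left, z up, the work surface at z = 0. Lengths are in mm, angles in rad, forces in N, time in s.
With the tool pointing down it reaches from about 300 to 825 mm from the base axis. Payload 5.4 kg.
Tool frame: the origin (TCP) lies at the very end of the fingers, on their centre line; the grasp point (between the pads) lies 19 mm behind it; z points along the fingers, y is the line along which they close (so a half turn about z gives the same grasp; the last joint's range is limited). The gripper opens to 92 mm and grips with 3 to 60 N. Pads are 20 mm wide; open, the fingers measure 128 mm over their backs; the gripper's body (75 mm by 189 mm) begins 69 mm behind the grasp point.
Start: joints at [1.074, 0.158, 1.597, -0, 1.386, -0.21], TCP at [162.669, 551.493, 214.601] pointing down, gripper open.
Joint ranges: [-2.91, 2.91], [-0.94, 2.29], [0.18, 2.7], [-1.29, 4.43], [0.17, 2.64], [-3, 3]. Speed limits (rad/s): [2.57, 2.57, 3.14, 3.14, 3.14, 3.14].

INTERFACE

Orientations are given as a unit quaternion [x, y, z, w].
In Python, from station import goto, move_l, move_j, gripper_open, close, dwell, ik, get_state, capture, MotionError, close_job gives the robot as it stands. Calls block until the motion is done:
- goto(position, orientation): joint-space move of the TCP to a pose.
- move_l(position, rotation=None, rate=150, force_limit=None): straight line of the TCP; rotation=None keeps the orientation; rate is the mean speed in mm/s. With force_limit (N) it stops when the force on the tool has changed by that much, and returns True; else False.
- move_j(angles): joint-space move.
- gripper_open() and close(): open the fingers fully, or close them until they stop; the grip force is fixed at half the most.
- dwell(seconds).
- ik(position, orientation): joint angles nearest the present ones, or None.
- get_state(): the state.
- capture(name): name is "scene" or "top"; returns a dict with "pixels" (384x512x3 uint8, blue, green, red), "mtx" (3x3 intrinsics, pixels), "origin" and "orientation" of the camera in the world. Camera axes: x right, y up, looking along -z (the intrinsics and any distortion apply to the point x, -y, -z); pixel columns grow to the right and rows downward; lengths in mm; the calibration is good to about 2 mm. A picture is of the moment at which its call begins. There is no depth.
A pose or a line that the arm cannot do raises MotionError and nothing moves.
- close_job(): hands the job in; it is judged then, once.
The state is a dict: "t": time; "joint_positions": joint angles; "qvel": joint speeds; "effort": joint torques, N m; "eef_pos": TCP position; "orientation": TCP orientation; "wrist_force": force on the tool from outside, world axes, zero at the start; "wrist_torque": the same for the moment, N m; "finger_gap": finger opening in mm; "gripper_force": force on a finger pad.
Only numpy, scipy, OpenCV 4.12 (cv2) and the standard library are available. Lean on these libraries where they do the work, as an engineer would, in place of code of your own. Each camera call takes 0.05 s, during which the arm holds its last target. There are 200 camera calls.

TASK

Two circuit boards lie in trays under clear dust covers: hook a fingertip behind the black lip of the tray with the blue board and draw that tray gently out along its rails, all the way to its stop, then let go and move clear. Do not pinch the lip or press on its white front plate, leave the board lying in its tray, and lift nothing. Leave the green board's tray and the spool, tin and flux pot where they are.

Things in the scene. Friction and masses are not known exactly. Their poses are not given: they have to be found in the camera images.
- blue_case: Fixed low dust case of the blue board, 200 mm long (x), 136 mm wide (y), 55 mm high: grey base, two aluminium side rails 22 mm high, clear plastic cover over its far 146 mm, the front 54 mm open above. Origin under the base's centre, on the table. Its -x axis points out of its mouth, the way the tray slides out; z up.
- blue_tray (a joint): How far the tray with the blue board is drawn out of its case along the case's -x axis, m: 0 fully in, 0.115 fully out at its stop. Starts 0 to 0.015. Slides level with 1 to 3 N of drag and stays where it is left. Tray 190 mm long, 118 mm wide; its floor's upper face is 16 mm above the table.
- blue_lip (a point): Middle of the top edge, on the inner face, of the upright black lip at the front of the blue board's tray; moves with it, axes as the case's. Lip 118 mm wide, 6 mm thick (on the -x side of this point), top 50 mm above the table. Behind it (+x) is an empty finger slot 48 mm long over the tray's floor, then a rib 24 mm high and the board. At joint 0 the cover's edge is 48 mm behind the lip too.
- blue_front (a point): Centre of the white label plate covering the outer (-x) face of that lip, 118 mm wide, 4 mm thick, 30 mm high, top 47 mm above the table; it lies 8 mm to the -x side of the lip point. Fixed to the tray. It is not to be pressed or pinched.
- blue_board_mid (a point): Centre of the blue circuit board, 100 x 74 x 4 mm with small parts up to 10 mm high, 50 g, lying loose in the tray's shallow bay (128 x 112 mm, rim 8 mm high) - the board wanted.
- green_case: Fixed low dust case of the green board, 200 mm long (x), 136 mm wide (y), 55 mm high: grey base, two aluminium side rails 22 mm high, clear plastic cover over its far 146 mm, the front 54 mm open above. Origin under the base's centre, on the table. Its -x axis points out of its mouth, the way the tray slides out; z up.
- green_tray (a joint): How far the tray with the green board is drawn out of its case along the case's -x axis, m: 0 fully in, 0.115 fully out at its stop. Starts 0 to 0.015. Slides level with 1 to 3 N of drag and stays where it is left. Tray 190 mm long, 118 mm wide; its floor's upper face is 16 mm above the table.
- green_lip (a point): Middle of the top edge, on the inner face, of the upright black lip at the front of the green board's tray; moves with it, axes as the case's. Lip 118 mm wide, 6 mm thick (on the -x side of this point), top 50 mm above the table. Behind it (+x) is an empty finger slot 48 mm long over the tray's floor, then a rib 24 mm high and the board. At joint 0 the cover's edge is 48 mm behind the lip too.
- green_front (a point): Centre of the white label plate covering the outer (-x) face of that lip, 118 mm wide, 4 mm thick, 30 mm high, top 47 mm above the table; it lies 8 mm to the -x side of the lip point. Fixed to the tray. It is not to be pressed or pinched.
- green_board_mid (a point): Centre of the green circuit board, 100 x 74 x 4 mm with small parts up to 10 mm high, 50 g, lying loose in the tray's shallow bay (128 x 112 mm, rim 8 mm high) - to be left in its case.
- spool: Bystander: blue solder spool standing on its flange, 60 mm across, 34 mm high; origin at the centre of its underside.
- tin: Bystander: grey round tip-cleaner tin, 64 mm across, 30 mm high; origin at the centre of its underside.
- flux: Bystander: white and blue flux pot, 68 mm across, 12 mm high; origin at the centre of its underside.

How it is judged (in metres and radians):
On the way:
1. the tray with the blue board is drawn by its lip, a finger pulling on it as it comes out past 30 mm (value of joint blue_tray between 0.03 and 0.107 m and contact force between the fingers and blue_tray_c1 above 0.3 N), for 0.05 s.
At the end, for the whole second after the job is handed in: The blue board's tray is drawn out to within 8 mm of its stop and at rest, both boards lie flat in their trays' bays, the green board's tray has moved less than 10 mm and the spool, tin and flux pot less than 20 mm each (value of joint blue_tray above 0.107 m and velocity of joint blue_tray between -0.01 and 0.01 m/s and x of blue_board_mid in the frame of blue_lip between 0.09 and 0.142 m and y of blue_board_mid in the frame of blue_lip between -0.025 and 0.025 m and z of blue_board_mid in the frame of blue_lip below -0.028 m and x of green_board_mid in the frame of green_lip between 0.09 and 0.142 m and y of green_board_mid in the frame of green_lip between -0.025 and 0.025 m and z of green_board_mid in the frame of green_lip below -0.028 m and distance of green_lip from where it was at the start of the episode below 0.01 m and distance of each of spool, tin, flux from where it was at the start of the episode below 0.02 m); the robot touches nothing.
It fails at once if a white front plate is pressed or pinched (more than 3 N) (contact force between the fingers and blue_tray_c6 above 3 N or contact force between the fingers and green_tray_c6 above 3 N).
It fails at once if a board is lifted out of its tray (its centre more than 45 mm above the table) (height (world z) of any of blue_board_mid, green_board_mid above 0.045 m).
It fails at once if the blue board's tray is jerked (faster than 0.5 m/s) (velocity of joint blue_tray above 0.5 m/s).
It fails at once if the green board's tray is moved 10 mm or more (distance of green_lip from where it was at the start of the episode above 0.01 m).
It fails at once if the spool, tin or flux pot is moved 20 mm or more, or lifted (distance of any of spool, tin, flux from where it was at the start of the episode above 0.02 m).
It also fails if it takes over 35 s, if anything falls off the work surface, if the arm or the gripper's body presses on something with over 40 N, if the wrist force passes 120 N, or if a joint passes its speed limit or range.

## Working session

There is one attempt and no reset: what is moved stays moved. The work goes in short steps, each a Python script; the robot and the scene stay as the last script left them, time stands still between calls to the robot, and variables do not carry over. Pictures are saved under pics/ and viewed, at most 10 in all, crops included, and the job is handed in when it is done.

```bash
mkdir -p pics; cat > h.py <<'E'
import numpy as np, cv2
from scipy.spatial.transform import Rotation as R
from station import *
def ray(c,u,v):
    K=np.array(c["mtx"]); d=np.linalg.inv(K)@[u,v,1]; d=np.array([d[0],-d[1],-d[2]])
    return np.array(c["origin"]),R.from_quat(c["orientation"]).apply(d)
def onz(c,u,v,z):
    o,d=ray(c,u,v); return o+d*(z-o[2])/d[2]
def proj(c,p):
    q=R.from_quat(c["orientation"]).inv().apply(np.array(p)-c["origin"])
    w=np.array(c["mtx"])@[q[0],-q[1],-q[2]]; return w[:2]/w[2]
E
python3 - <<'E'
from h import *
import pickle
for n in("scene","top"):
    c=capture(n); cv2.imwrite(f"pics/{n}0.png",c["pixels"]); pickle.dump(c,open(n+".pkl","wb"))
    print(n,c.keys(),c["origin"],c["orientation"],c["mtx"])
print(get_state())
E
```

```text
scene dict_keys(['pixels', 'mtx', 'origin', 'orientation']) [1178.26394231 -686.53855239  701.71564017] [0.42694455 0.16025315 0.30835797 0.83483689] [[367.93742519   0.         256.46049999]
 [  0.         367.93742519 190.67028923]
 [  0.           0.           1.        ]]
top dict_keys(['pixels', 'mtx', 'origin', 'orientation']) [ 397.63120698   21.17016048 1182.7202021 ] [ 0.04392746 -0.06186784 -0.69709041  0.71295702] [[429.76826906   0.         262.42025262]
 [  0.         429.76826906 194.9291436 ]
 [  0.           0.           1.        ]]
{'t': 0.1, 'joint_positions': array([ 1.07393354e+00,  1.58930509e-01,  1.59806720e+00, -4.33822500e-05,
        1.38620409e+00, -2.10115779e-01]), 'qvel': array([ 0.00066916, -0.00151689, -0.00256279, -0.00098141,  0.00122859,
       -0.0012968 ]), 'effort': array([-1.61358635e-04, -3.86506820e+01, -3.22957850e+01,  7.03325006e-02,
        3.40301811e-02, -5.68245252e-05]), 'eef_pos': array([162.40404183, 551.01594247, 213.76815214]), 'orientation': array([ 1.42878810e-01,  9.89739864e-01, -7.62206798e-04, -2.58520539e-04]), 'wrist_force': array([-0.25563686, -0.00491281, -0.41970484]), 'wrist_torque': array([0.00385637, 0.0440522 , 0.04121912]), 'gripper_force': 0.0, 'finger_gap': 92.20541544861246}
```

View pics/top0.png

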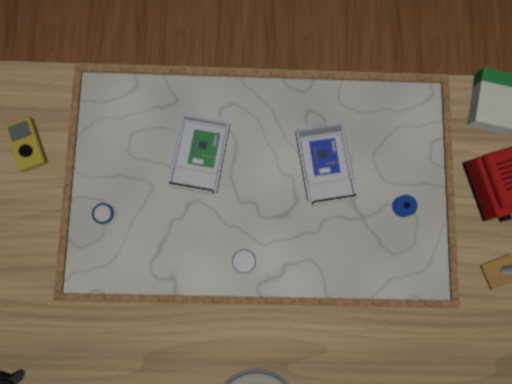

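View pics/scene0.png

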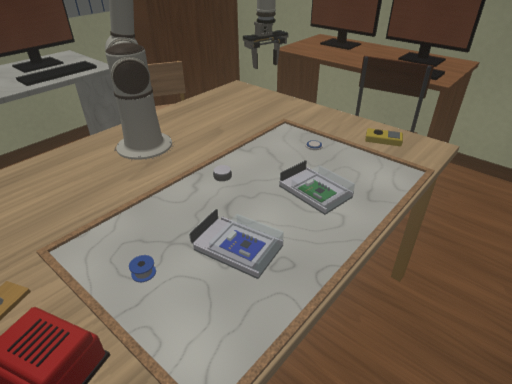

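The top view shows the blue board's tray with its dark lip from about (313,202) to (354,196), facing the robot. The spool is at (404,205), the pot/tin at (244,261) and (103,213), and the green tray is on the left. Next I measure the lip by mask in both views.

```bash
python3 - <<'E'
from h import *
import pickle
T=pickle.load(open("top.pkl","rb"));S=pickle.load(open("scene.pkl","rb"))
def dark(c,x0,y0,x1,y1,th=60):
    p=c["pixels"][y0:y1,x0:x1].max(2)
    n,l,s,ce=cv2.connectedComponentsWithStats((p<th).astype(np.uint8))
    k=1+np.argmax(s[1:,4]); ys,xs=np.nonzero(l==k)
    r=cv2.minAreaRect(np.c_[xs+x0,ys+y0].astype(np.float32)); return r,cv2.boxPoints(r),len(xs)
r,b,n=dark(T,300,185,365,212); print("top",r,n)
w=[onz(T,*q,50) for q in b]; print(np.round(w,1))
for q in [(313,202),(354,196)]: print(onz(T,*q,50))
r,b,n=dark(S,185,205,225,245); print("scene",r,b,n)
hsv=cv2.cvtColor(T["pixels"],cv2.COLOR_BGR2HSV)
m=cv2.inRange(hsv[120:190,295:360],(110,150,80),(130,255,255)); m=cv2.morphologyEx(m,cv2.MORPH_CLOSE,np.ones((5,5)))
cs=max(cv2.findContours(m,0,2)[0],key=cv2.contourArea);r=cv2.minAreaRect(cs);b=cv2.boxPoints(r)+[295,120]
print("board",r,[np.round(onz(T,*q,21),0) for q in b])
a=cv2.resize(T["pixels"][110:220,290:370],None,fx=5,fy=5,interpolation=cv2.INTER_CUBIC)
s=cv2.resize(S["pixels"][200:280,180:290],None,fx=3.6,fy=3.6,interpolation=cv2.INTER_CUBIC)
o=np.zeros((550,800,3),np.uint8);o[:,:400]=a;o[:288,400:796]=s;cv2.imwrite("pics/z1.png",o)
E
```

```text
Traceback (most recent call last):
ValueError: attempt to get argmax of an empty sequence
```

```bash
python3 - <<'E'
from h import *
import pickle
T=pickle.load(open("top.pkl","rb"));S=pickle.load(open("scene.pkl","rb"))
def dark(c,x0,y0,x1,y1,th=105):
    p=c["pixels"][y0:y1,x0:x1].max(2)
    n,l,s,ce=cv2.connectedComponentsWithStats((p<th).astype(np.uint8))
    k=1+np.argmax(s[1:,4]); ys,xs=np.nonzero(l==k)
    r=cv2.minAreaRect(np.c_[xs+x0,ys+y0].astype(np.float32)); return r,cv2.boxPoints(r),len(xs)
r,b,n=dark(T,300,187,365,210); print("top",r,n)
w=[onz(T,*q,50) for q in b]; print(np.round(w,1))
r,b,n=dark(S,185,205,225,245,75); print("scene",r,b,n)
hsv=cv2.cvtColor(T["pixels"],cv2.COLOR_BGR2HSV)
m=cv2.inRange(hsv[120:190,295:360],(110,150,80),(130,255,255)); m=cv2.morphologyEx(m,cv2.MORPH_CLOSE,np.ones((5,5)))
cs=max(cv2.findContours(m,0,2)[0],key=cv2.contourArea);r=cv2.minAreaRect(cs);b=cv2.boxPoints(r)+[295,120]
print("board",r,[np.round(onz(T,*q,21),0) for q in b])
a=cv2.resize(T["pixels"][110:220,290:370],None,fx=5,fy=5,interpolation=cv2.INTER_CUBIC)
s=cv2.resize(S["pixels"][200:280,180:290],None,fx=3.6,fy=3.6,interpolation=cv2.INTER_CUBIC)
o=np.zeros((550,800,3),np.uint8);o[:,:400]=a;o[:288,400:796]=s;cv2.imwrite("pics/z1.png",o)
E
```

```text
top ((333.34869384765625, 198.2246551513672), (3.159921169281006, 44.11920166015625), 78.95906829833984) 90
[[ 556.  -137.    50. ]
 [ 581.7 -253.5   50. ]
 [ 573.3 -255.    50. ]
 [ 547.7 -138.6   50. ]]
scene ((203.50003051757812, 225.49998474121094), (8.083744049072266, 39.476219177246094), 46.46879959106445) [[186.40607 236.16425]
 [215.0263  208.975  ]
 [220.594   214.83572]
 [191.97375 242.02496]] 291
board ((29.349708557128906, 36.52312469482422), (32.464210510253906, 23.796951293945312), 81.25383758544922) [array([ 725., -137.,   21.]), array([ 738., -203.,   21.]), array([ 646., -216.,   21.]), array([ 634., -151.,   21.])]
```

View pics/z1.png

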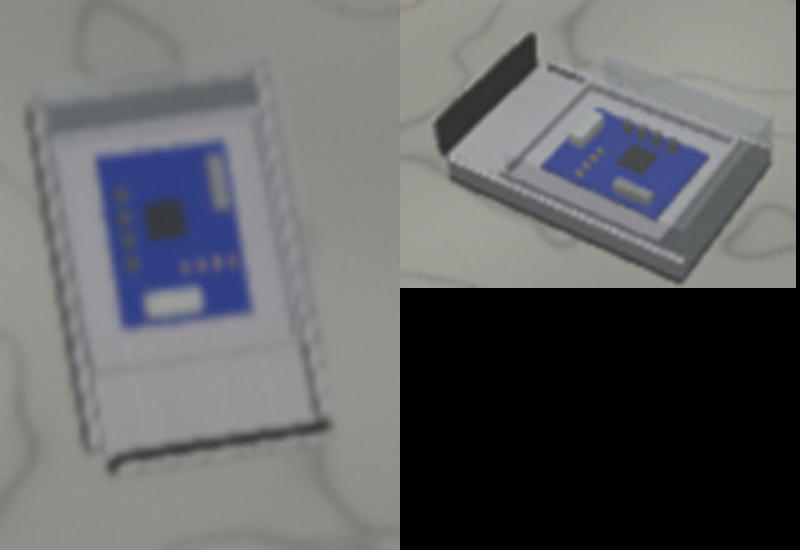

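The crop shows a black lip running from about (112,465) to (328,425), i.e. top-image pixels (312,203) to (356,195). The empty slot is behind it, then the rib and the blue board. I refine the lip line and check it across the two views.

```bash
python3 - <<'E'
from h import *
import pickle
T=pickle.load(open("top.pkl","rb"));S=pickle.load(open("scene.pkl","rb"))
g=T["pixels"].max(2).astype(float)
P=[]
for u in range(316,353):
    v0=round(203-(u-312.4)*8/43.2); v=np.arange(v0-4,v0+4)
    w=np.clip(140-g[v,u],0,None); P.append((u,(w*v).sum()/w.sum()))
a,b=np.polyfit(*np.array(P).T,1); print("slope deg",np.degrees(np.arctan(a)),"res",np.std([v-a*u-b for u,v in P]))
L,Rr=[onz(T,u,a*u+b,50)[:2] for u in(312.6,355.4)]
print("lip ends",L,Rr,np.linalg.norm(L-Rr),"yaw",np.degrees(np.arctan2(-(L-Rr)[0],(L-Rr)[1])),"mid",(L+Rr)/2)
# scene: lip top corners from the crop
for q in[(180+535/3.6-400/3.6,200+33/3.6),(180+(436-400)/3.6,200+125/3.6)]: print("scene z50",q,onz(S,*q,50)[:2])
# green-case/rail edge direction: left outer base edge of blue case
p=[onz(T,290+x/5,110+y/5,22)[:2] for x,y in((30,105),(90,450))]; d=p[0]-p[1]; print("left edge yaw",np.degrees(np.arctan2(d[1],d[0])),np.linalg.norm(d),p)
p=[onz(T,290+x/5,110+y/5,55)[:2] for x,y in((40,88),(272,55))]; d=p[0]-p[1]; print("back edge yaw",np.degrees(np.arctan2(-d[0],d[1])),np.linalg.norm(d),p)
E
```

```text
slope deg -8.684954820052601 res 0.13240680423565013
lip ends [ 554.57736956 -140.18194004] [ 575.05371884 -255.30173794] 116.92668108359959 yaw 10.08571554361629 mid [ 564.8155442  -197.74183899]
scene z50 (217.49999999999997, 209.16666666666666) [ 560.1997998  -141.06177007]
scene z50 (190.0, 234.72222222222223) [ 581.96929219 -262.26607286]
left edge yaw 10.100962747453318 197.3787852776321 [array([756.49120823, -96.91770631]), array([ 562.17174811, -131.53464286])]
back edge yaw 9.992813288355704 129.2292111283665 [array([756.03126373, -98.9377938 ]), array([ 778.45571738, -226.20653658])]
```

```bash
cat >> h.py <<'E'
yaw=np.radians(10.05); ax=np.array([np.cos(yaw),np.sin(yaw),0])
lip=np.array([569.,-198.,0])
E
python3 - <<'E'
from h import *
close()
for k in(180,0):
    q=(R.from_euler('z',np.degrees(yaw)+k,degrees=True)*R.from_euler('x',180,degrees=True)).as_quat()
    p=lip+24*ax
    js=[ik(x+[0,0,z],q) for x,z in((p,150),(p,28),(p-150*ax,28))]
    print(k,[None if j is None else np.round(j,2) for j in js])
    if all(j is not None for j in js):
        goto(p+[0,0,150],q); move_l(p+[0,0,75],rate=100); break
s=get_state(); print(s["t"],s["eef_pos"],s["finger_gap"],s["wrist_force"])
T=capture("top");S=capture("scene")
o=np.zeros((550,800,3),np.uint8);o[:,:400]=cv2.resize(T["pixels"][110:220,290:370],None,fx=5,fy=5)
o[:400,400:]=cv2.resize(S["pixels"][180:280,180:280],None,fx=4,fy=4);cv2.imwrite("pics/z2.png",o)
E
```

```text
180 [array([-0.51,  0.33,  1.52,  0.  ,  1.29, -2.26]), array([-0.51,  0.48,  1.59,  0.  ,  1.07, -2.26]), array([-0.7 ,  0.2 ,  1.96,  0.  ,  0.99, -2.45])]
5.375 [ 593.21480624 -194.08514874   75.77313598] 0.46276205095405776 [ 0.4037899  -0.77268438  0.79342318]
```

View pics/z2.png

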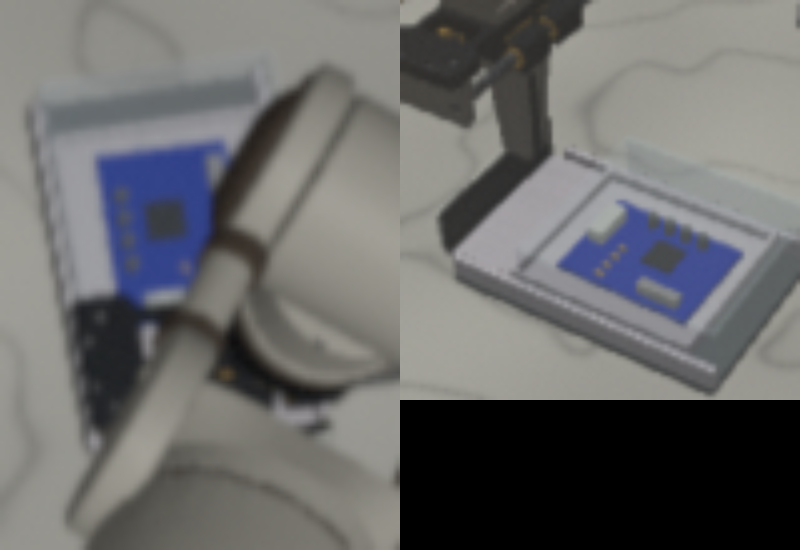

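In the scene crop the closed fingertips (about (525,155)) hang over the slot just behind the black lip, clear of the cover. I lower with a force guard and then draw.

```bash
python3 - <<'E'
from h import *
p=lip+24*ax
print("down",move_l(p+[0,0,28],rate=50,force_limit=6))
s=get_state(); print(s["t"],s["eef_pos"],s["wrist_force"])
if s["eef_pos"][2]<32:
    # reach for the lip, then draw on; expected stop: lip+10-115 (less the starting opening)
    for d in range(0,161,8):
        hit=move_l(p-d*ax+[0,0,28],rate=45,force_limit=12)
        s=get_state(); print(d,hit,np.round(s["eef_pos"],1),"axial F %.1f"%(s["wrist_force"]@ax))
        if hit: break
    print(s["t"])
E
```

```text
down False
6.5667 [ 592.99685429 -194.01903676   28.46690353] [-0.66796063 -0.71625521  0.45532696]
0 False [ 592.8 -193.9   28.3] axial F 0.3
8 False [ 584.3 -195.2   27.9] axial F 0.1
16 False [ 576.5 -196.7   28. ] axial F -0.2
24 False [ 568.5 -198.    27.9] axial F -0.7
32 False [ 560.6 -199.5   27.9] axial F 0.0
40 False [ 552.7 -200.8   27.9] axial F -0.4
48 False [ 544.9 -202.2   27.9] axial F -0.4
56 False [ 537.  -203.6   28. ] axial F 1.0
64 False [ 529.1 -205.    28. ] axial F 0.4
72 False [ 521.2 -206.4   27.9] axial F -0.5
80 False [ 513.4 -207.8   28. ] axial F -0.7
88 False [ 505.5 -209.2   27.9] axial F 0.6
96 False [ 497.6 -210.6   27.9] axial F -0.5
104 False [ 489.7 -212.    27.9] axial F -0.5
112 False [ 481.9 -213.4   28. ] axial F 0.8
120 True [ 477.9 -214.2   28.2] axial F 3.6
11.5917
```

```bash
python3 - <<'E'
from h import *
s=get_state(); e=np.array(s["eef_pos"])
print(move_l(e-6*ax,rate=20,force_limit=15)); s=get_state(); print(s["eef_pos"],s["wrist_force"]@ax)
e=np.array(s["eef_pos"]); e[2]=28
move_l(e+14*ax,rate=40); e2=e+14*ax; e2[2]=200; move_l(e2,rate=120)
j=np.array(get_state()["joint_positions"]); j[0]+=1.0; move_j(j)
s=get_state(); print(s["t"],s["eef_pos"],s["wrist_force"])
T=capture("top");S=capture("scene")
o=np.zeros((560,800,3),np.uint8);o[:,:400]=cv2.resize(T["pixels"][120:260,280:380],None,fx=4,fy=4)
o[:400,400:]=cv2.resize(S["pixels"][180:280,150:250],None,fx=4,fy=4);cv2.imwrite("pics/z3.png",o)
E
```

```text
True
[ 478.06691979 -214.17930197   28.32913353] 2.158542899384269
15.775 [443.97290367 298.54226328 199.04385048] [-0.38468681  0.18841052 -0.57764867]
```

View pics/z3.png

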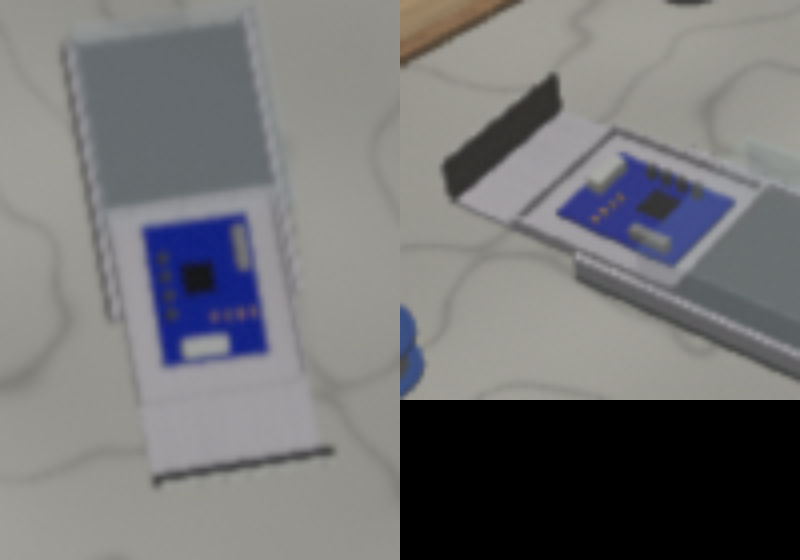

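The tray is well out, with the board in its bay and the lip at about (341,236.5) in the top image. I check the travel numerically.

```bash
python3 - <<'E'
from h import *
import pickle
T0=pickle.load(open("top.pkl","rb")); T=capture("top")
a=onz(T,280+244/4,120+467/4,50); b=np.array([564.8,-197.7,50])
back=np.array([767.2,-162.6,55])
print(a,"moved",(b-a)@ax,"start opening",(back-lip)@ax-5*0-194,"lip from back now",(back-a)@ax,"expect inner 309, centre 312")
d=cv2.absdiff(T["pixels"],T0["pixels"]).max(2)
for n,(u,v) in dict(spool=(404,205),tin=(244,261),flux=(103,213),green=(201,155),greenlip=(192,187)).items(): print(n,(d[v-14:v+14,u-14:u+14]>40).sum())
E
```

```text
[ 462.3320997  -215.71187103   50.        ] moved 104.03882349895383 start opening 7.336353918705328 lip from back now 309.4583796961354 expect inner 309, centre 312
spool 0
tin 0
flux 524
green 0
greenlip 0
```

```bash
python3 - <<'E'
from h import *
import pickle
S0=pickle.load(open("scene.pkl","rb"))["pixels"]; S=capture("scene")["pixels"]; T=capture("top")["pixels"]
o=np.zeros((560,800,3),np.uint8)
o[:240,:320]=cv2.resize(S0[110:190,270:350],(320,240));o[:240,320:640]=cv2.resize(S[110:190,270:350],(320,240))
o[250:550,:400]=cv2.resize(T,(400,300)); cv2.imwrite("pics/z4.png",o)
E
```

```text
(no output)
```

View pics/z4.png

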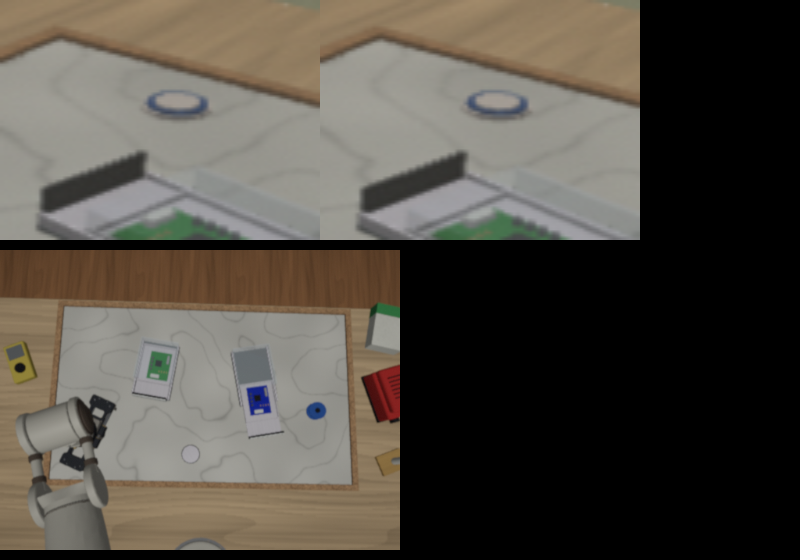

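The flux pot is unmoved (same place in both scene crops); in the top view the arm was only hiding it, and it hangs well above. I hand the job in.

```bash
python3 -c "
from station import *
dwell(0.3); print(close_job())"
```

```text
the job is handed in; nothing more can be done
None
```

The blue board's tray is drawn out by its lip to the point where it stopped hard (about 104 mm of travel from where it started), its board still lies in its tray, the green tray, spool, tin and flux pot show no movement in the pictures, and the job is handed in; no verdict came back.

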